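# Snap the spindle home and pull-check it

## Task

In the black lens-loading rack one brass-headed spindle, the one with the red collar, stands proud of its snap socket. Grip it and press it straight down until it snaps fully home (it takes up to about 15 N; stay below 25 N), then tug it straight up with a steady pull of about 10 N for about a second, never above 15 N, to confirm that it is retained. Ease off and let go, leaving it fully home; leave the two other spindles and everything else on the table alone.

Things in the scene. Friction and masses are not known exactly. Their poses are not given: they have to be found in the camera images.
- spindle_head (a point): Centre of the brass head of the red-collared spindle, the one to press and pull; its z axis is the spindle's axis, up. The head is an upright cylinder, 26 mm diameter, 35 mm tall (17.5 mm above and below this point). Below it a steel shank, 11 mm diameter, 33 mm long. A red disc marks its top. Fully home, this point is 54.5 mm above stop_top; at the start it stands some 10 to 17 mm higher. Mass 0.25 kg.
- spindle_collar (a point): Centre of the underside of that spindle's red collar (36 mm diameter, 4 mm thick), 54.5 mm below the head's centre. Fully home, it rests on the bar's stop rails. Snapped in, the spindle has an unknown axial play of 0.5 to 7 mm before the catch takes the pull, and holds well over 16 N; not snapped in, it lifts out with little more than its own weight.
- spindle_nose (a point): Lower end of that spindle, 48 mm below the collar's underside, inside the bar. At the start its cone rests on the socket's two spring balls. Pressed, the spindle meets a load that grows to 8 to 14 N over some 8 mm, then snaps through and drops the last 3 to 10 mm home.
- mate_a_head (a point): Centre of the head of a second, like spindle with a black collar, already fully home in the same bar: leave alone. The sockets stand 60 mm apart in a row.
- mate_b_head (a point): Centre of the head of the third spindle, black collar, already fully home: leave alone.
- stop_top (a point): Middle of the top of the two aluminium stop rails that lie along the rack's black bar and on which the collars rest, over the middle socket. y runs along the bar and its three sockets (at -60, 0, +60 mm), x across, z up. Bar 52 mm wide, 250 mm long; rail tops 143 to 150 mm above the table. Black end posts with bright tips at y = -140 and +140 mm reach 158 mm. Base plate 170 x 320 x 12 mm.
- bar (a joint): Height of the black bar (with all three sockets and stop rails) on its springs, m: 0 at rest, positive up. The springs are stiff: a pull or press on a seated spindle moves it by a fraction of a millimetre to about 2 mm.
- lens_ring: Bystander: aluminium ring, 44 mm diameter, 8 mm tall, lying on the rack's base plate; origin at the centre of its underside.
- spare_cap: Bystander: brass cap, 25 mm diameter, 22 mm tall, on the rack's base plate; origin at the centre of its underside.
- lens_tray: Bystander: white open tray, 160 x 220 x 30 mm, to the left; origin under its centre.
- lens: Bystander: greenish lens disc, 64 mm diameter, 5 mm thick, in the tray; origin at the centre of its underside.
- dropper: Bystander: amber dropper bottle, 38 mm diameter, 85 mm tall, to the right; origin at the centre of its underside.
- driver: Bystander: screwdriver lying on the table to the right; origin under its middle.
Mind the look-alikes: they are no part of the job. What is shaped like the part that bears spindle_head but blue or purple is not meant.

How it is judged:
By the outcome, as a careful person would: the job done as asked, in the order asked, and still so for the second after the job is handed in, with the robot touching nothing.
It also fails if it takes over 58 s, if anything falls off the work surface, if the arm or the gripper's body presses on something with over 40 N, if the wrist force passes 120 N, or if a joint passes its speed limit or range.

## Robot

A 7-joint arm with a two-finger parallel gripper is mounted at the origin on the work surface. World frame = base frame: x ahead of the robot, y to its left, z up, the work surface at z = 0. Lengths are in m, angles in degrees, forces in N, time in s.
With the tool pointing down it reaches from about 0.35 to 0.9 m from the base axis. Payload 8.1 kg.
Tool frame: the origin (TCP) lies on the centre line of the jaws, within the pads' length; the fingertips stand 8 mm ahead of it and the grasp point (between the pads) lies 11 mm behind it; x points along the fingers, y is the direction in which the jaws open and shut, and the axes are right-handed (so a half turn about x gives the same grasp; the last joint's range is limited). The gripper opens to 85 mm and grips with 20 to 120 N. Pads are 22 mm wide; open, the fingers measure 114 mm over their backs; the gripper's body (76 mm by 85 mm) begins 54 mm behind the grasp point. The pads swing forward as they close: fully open they stand 13 mm farther back than shut.
Start: joints at [65.397, 24.895, 1.432, 90.138, -0.665, 64.973, -4.303], TCP at [0.201, -0.592, 0.218] pointing down, gripper open.
Joint ranges: [-149.89, 149.89], [-25.12, 119.58], [-72.63, 75.52], [4.76, 147.25], [-75.54, 255.54], [6.69, 114.76], [-157.13, 157.13]. Speed limits (degrees/s): [127.2, 127.2, 172.46, 172.46, 180, 180, 180].

## Interface

Orientations are given as a 3x3 rotation matrix whose columns are the frame's x, y, z axes.
In Python, from plant import ctrl, optics gives the robot as it stands.
- The arm moves only by the tool drive_tool, never from a script. Its argument "series" is a list of rows, each an object of numbers: "grip": the closure, from 0 (fully open) to 1 (shut); "tx", "ty", "tz": the shift along the tool's x, y, z in cm; "spin": the turn about the tool's x in rad. A call has 1 to 20 rows; each row shifts and turns the commanded pose from where the row before left it, along the tool's axes as they then stand; what a row does not reach is not made up. A row lasts 1/12 s, in which the tool goes at most 41.7 mm and 7.16 degrees, less where a joint would pass 70% of its speed; a pose out of reach is approached as far as the arm can. A call with a gripper value outside its range is refused whole. The fingers move at their own pace and stop on an object; the grip force is fixed at half the most. Time passes only in rows, so rows that do not move let the fingers close. It gives the time, the measured TCP pose, the force and the opening at its end, in the units of the state.
- ctrl.state(): the state, without advancing time (a new reading comes with each control period).
- optics.grab_frame(name): name is "scene" or "top" or "wrist"; returns a dict with "color" (420x560x3 uint8, red, green, blue), "fov_y" (degrees; the focal length in pixels is half the picture's height over the tangent of half this angle, whatever the lens; pixels are square), "cx", "cy" (the principal point, pixels), "position" and "orientation" of the camera in the world. Camera axes: x right, y down, z forward; pixel columns grow to the right and rows downward; lengths in m; the calibration is good to about 2 mm. The wrist camera is an equidistant fisheye: a pixel r from the principal point sees the ray r / f radians off the axis. A picture is of the moment at which its call begins. There is no depth.
- ctrl.close_job(): hands the job in, once; it reports no verdict.
The state is a dict: "time_s": time; "joint_pos": joint angles; "joint_velocities": joint speeds; "tau": joint torques, N m; "eef_pos": TCP position; "tool_rot": TCP orientation; "force": force on the tool from outside, world axes, zero at the start; "ft_torque": the same for the moment, N m; "gripper_width": finger opening in m.
Only numpy, scipy, OpenCV 4.12 (cv2) and the standard library are available. Lean on these libraries where they do the work, as an engineer would, in place of code of your own. Each camera call takes 0.05 s, during which the arm holds its last target. There are 200 camera calls.

## Working session

There is one attempt and no reset: what is moved stays moved. The work goes in short steps, Python scripts to look and compute and a tool call to move; the robot and the scene stay as the last step left them, time stands still between calls to the robot, and variables do not carry over. Pictures are saved under pics/ and viewed, about 8 in all and at most 12, crops included, and the job is handed in when it is done.

Besides the shell and the picture viewer there is one more tool, called after "Request:" in YAML: its name, and indented under it one key for each argument. drive_tool: Moves the arm, as the interface text tells. Its arguments: {"type":"object","properties":{"series":{"type":"array"}},"required":["series"]}

```bash
mkdir -p pics
cat > h.py <<'E'
import numpy as np, cv2
from plant import ctrl, optics
def grab(n,fn=None):
    f=optics.grab_frame(n)
    if fn: cv2.imwrite('pics/'+fn,f['color'][:,:,::-1])
    return f
def ray(f,u,v):
    h=f['color'].shape[0]; F=h/2/np.tan(np.radians(f['fov_y']/2))
    return np.array(f['position']),np.array(f['orientation'])@np.array([(u-f['cx'])/F,(v-f['cy'])/F,1.])
def onz(f,u,v,z):
    p,d=ray(f,u,v); return p+d*(z-p[2])/d[2]
def tri(f,a,g,b):
    p,d=ray(f,*a);q,e=ray(g,*b);d/=np.linalg.norm(d);e/=np.linalg.norm(e)
    s=np.linalg.lstsq(np.c_[d,-e],q-p,rcond=None)[0];A=p+s[0]*d;B=q+s[1]*e
    return (A+B)/2,np.linalg.norm(A-B)
def blobs(img,lo,hi,amin=15):
    m=cv2.inRange(cv2.cvtColor(img,cv2.COLOR_RGB2HSV),np.array(lo),np.array(hi))
    n,_,s,c=cv2.connectedComponentsWithStats(m)
    return [(c[i].round(1).tolist(),s[i].tolist()) for i in range(1,n) if s[i][4]>=amin]
E
python3 - <<'E'
from h import *
a=grab('scene','s1.png');b=grab('top','t1.png')
np.save('s.npy',a,allow_pickle=True);np.save('t.npy',b,allow_pickle=True)
for f in(a,b):
    print(f['fov_y'],f['position'],np.round(f['orientation'],3).tolist())
    print(blobs(f['color'],(0,140,60),(8,255,255)),blobs(f['color'],(172,140,60),(180,255,255)))
s=ctrl.state();print(s['time_s'],s['eef_pos'],np.round(s['tool_rot'],3).tolist(),s['force'],s['gripper_width'])
cv2.imwrite('pics/st.png',cv2.resize(np.vstack([a['color'],b['color']])[:,:,::-1],None,fx=.7,fy=.7))
E
```

```text
48.8972050858335 [ 1.06716436 -0.57716945  1.0384266 ] [[0.735, 0.53, -0.424], [0.678, -0.562, 0.474], [0.013, -0.635, -0.772]]
[([300.5, 161.5], [298, 160, 6, 4, 20]), ([300.2, 182.6], [295, 178, 12, 9, 62]), ([106.4, 310.7], [92, 298, 31, 28, 315])] []
49.966916568589674 [ 0.413523   -0.02615491  1.42237689] [[-0.02, -0.992, 0.127], [-1.0, 0.022, 0.016], [-0.018, -0.127, -0.992]]
[([258.3, 223.9], [256, 222, 5, 5, 18]), ([261.4, 228.6], [253, 224, 14, 8, 42]), ([437.1, 273.6], [432, 258, 11, 32, 235])] []
0.1 [ 0.20043623 -0.59151472  0.2171168 ] [[-0.001, 0.321, -0.947], [0.001, -0.947, -0.321], [-1.0, -0.001, 0.0]] [-0.6858678  -0.3060871  -0.60336584] 0.08520425370477452
```

View pics/s1.png

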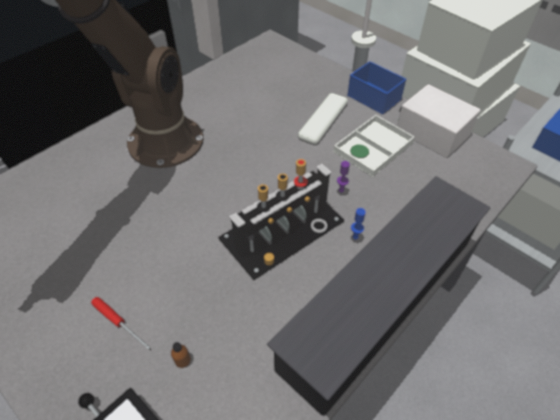

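View pics/t1.png

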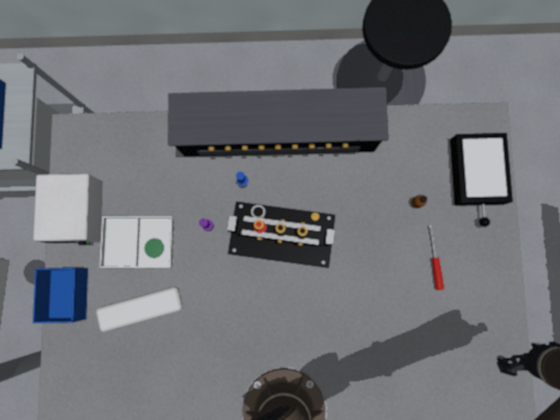

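The brass-headed candidates are:
- the red-collared spindle, scene (300,166) / top (258,224)
- mate at scene (283,183) / top (280,228)
- mate at scene (263,192) / top (302,231)

The look-alikes are purple at scene (344,172) and blue at scene (360,215), both standing off the rack. I choose the red collar and will check it in a crop while measuring.

Run:
```python
from h import *
a=np.load('s.npy',allow_pickle=True).item();b=np.load('t.npy',allow_pickle=True).item()
print(tri(a,(300.5,161.5),b,(258.3,223.9)), tri(a,(300.2,182.6),b,(260.5,228.6)))
# bright end tips, z=.158
for f,n in((a,'s'),(b,'t')):
    print(n,[x for x in blobs(f['color'],(10,130,90),(30,255,255),8) if 200<x[0][0]<350 and 150<x[0][1]<270])
print('tips', onz(b,232,224,.158),onz(b,330,236.5,.158), onz(a,324,172,.158),onz(a,237,219,.158))
p=a['color'][140:280,210:350][:,:,::-1];q=b['color'][190:275,215:350][:,:,::-1]
p=cv2.resize(p,None,fx=4,fy=4,interpolation=2)[:560];q=cv2.resize(q,None,fx=4,fy=4,interpolation=2)
cv2.imwrite('pics/c1.png',cv2.resize(np.hstack([p,np.vstack([q,np.zeros((220,540,3),np.uint8)])]),(785,400)))
# shelf top
print('shelf front edge if z=.1,.3',onz(b,180,146,.1),onz(b,180,146,.3), tri(a,(275,345),b,(386,138)),tri(a,(435,182),b,(170,146)))
```

```text
(array([0.54093306, 0.0532613 , 0.23559688]), np.float64(0.0002661485247386904)) (array([0.53813204, 0.05477205, 0.15552213]), np.float64(0.005732838539526844))
s [([300.3, 164.3], [297, 162, 8, 5, 26]), ([282.1, 179.4], [279, 177, 8, 5, 23]), ([262.4, 190.5], [259, 188, 8, 5, 27]), ([306.6, 198.1], [305, 197, 4, 3, 11]), ([288.6, 208.8], [287, 207, 4, 4, 13]), ([270.1, 219.9], [268, 218, 5, 5, 16]), ([268.5, 257.1], [264, 253, 10, 9, 77])]
t [([314.8, 216.4], [311, 213, 9, 8, 61]), ([258.5, 225.6], [253, 221, 11, 9, 57]), ([279.8, 229.2], [275, 225, 11, 9, 55]), ([301.8, 232.2], [297, 228, 11, 9, 53]), ([258.5, 238.5], [257, 238, 4, 2, 8]), ([279.5, 241.5], [278, 241, 4, 2, 8]), ([299.7, 244.1], [298, 243, 5, 3, 10])]
tips [0.55069961 0.1329656  0.158     ] [ 0.50944013 -0.14227829  0.158     ] [0.56175759 0.12746295 0.158     ] [ 0.51012628 -0.1403987   0.158     ]
shelf front edge if z=.1,.3 [0.79804879 0.29670205 0.1       ] [0.73989203 0.24787225 0.3       ] (array([ 0.79453018, -0.31056038,  0.15265578]), np.float64(0.009008964393201991)) (array([0.78929075, 0.31829068, 0.13753993]), np.float64(0.003428967325694981))
```

View pics/c1.png

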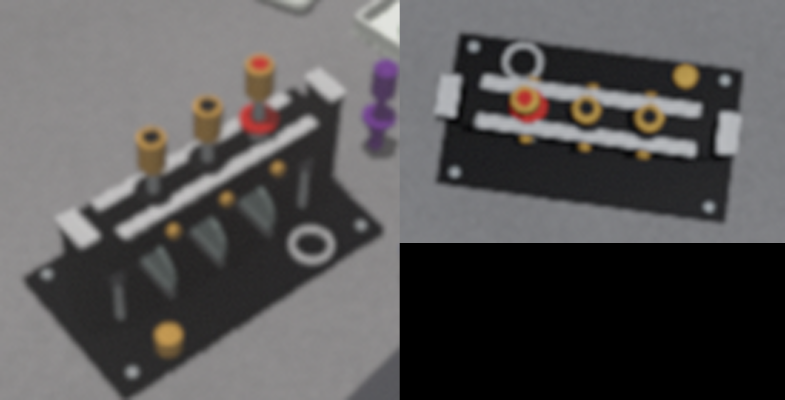

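Request:
drive_tool:
  series:
    - {"tx": -1.2,"spin": -0.109}
    - {"tx": -1.2,"spin": -0.109}
    - {"tx": -1.2,"spin": -0.109}
    - {"tx": -1.2,"spin": -0.109}
    - {"tx": -1.2,"spin": -0.109}
    - {"tx": -1.2,"spin": -0.109}
    - {"tx": -1.2,"spin": -0.109}
    - {"tx": -1.2,"spin": -0.109}
    - {"tx": -1.2,"spin": -0.109}
    - {"tx": -1.2,"spin": -0.109}

```text
invalid input at $.series[0]: expected keys grip, tx, ty, tz, spin
```

Request:
drive_tool:
  series:
    - {"tz": -2.76,"ty": 0.95}
    - {"tz": -2.76,"ty": 0.95}
    - {"tz": -2.76,"ty": 0.95}
    - {"tz": -2.76,"ty": 0.95}
    - {"tz": -2.76,"ty": 0.95}
    - {"tz": -2.76,"ty": 0.95}
    - {"tz": -2.76,"ty": 0.95}
    - {"tz": -2.76,"ty": 0.95}
    - {"tz": -2.76,"ty": 0.95}
    - {"tz": -2.76,"ty": 0.95}
    - {"tz": -2.76,"ty": 0.95}
    - {"tz": -2.76,"ty": 0.95}
    - {"tz": -2.76,"ty": 0.95}
    - {"tz": -2.76,"ty": 0.95}
    - {"tz": -2.76,"ty": 0.95}
    - {"tz": -2.76,"ty": 0.95}
    - {"tz": -2.76,"ty": 0.95}
    - {"tz": -2.76,"ty": 0.95}
    - {"tz": -2.76,"ty": 0.95}
    - {"tz": -2.76,"ty": 0.95}

```text
invalid input at $.series[0]: expected keys grip, tx, ty, tz, spin
```

Request:
drive_tool:
  series:
    - {"grip": 0,"tx": -1.2,"ty": 0,"tz": 0,"spin": -0.109}
    - {"grip": 0,"tx": -1.2,"ty": 0,"tz": 0,"spin": -0.109}
    - {"grip": 0,"tx": -1.2,"ty": 0,"tz": 0,"spin": -0.109}
    - {"grip": 0,"tx": -1.2,"ty": 0,"tz": 0,"spin": -0.109}
    - {"grip": 0,"tx": -1.2,"ty": 0,"tz": 0,"spin": -0.109}
    - {"grip": 0,"tx": -1.2,"ty": 0,"tz": 0,"spin": -0.109}
    - {"grip": 0,"tx": -1.2,"ty": 0,"tz": 0,"spin": -0.109}
    - {"grip": 0,"tx": -1.2,"ty": 0,"tz": 0,"spin": -0.109}
    - {"grip": 0,"tx": -1.2,"ty": 0,"tz": 0,"spin": -0.109}
    - {"grip": 0,"tx": -1.2,"ty": 0,"tz": 0,"spin": -0.109}

```text
time_s: 0.93
eef_pos: [0.2004, -0.5917, 0.3379]
tool_rot: [[-0.0, 0.989, -0.148], [0.001, -0.148, -0.989], [-1.0, -0.001, -0.001]]
force: [0.8, -0.3, 0.1]
gripper_width: 0.0856
```

Request:
drive_tool:
  series:
    - {"grip": 0,"tx": 0,"ty": 0.95,"tz": -2.76,"spin": 0}
    - {"grip": 0,"tx": 0,"ty": 0.95,"tz": -2.76,"spin": 0}
    - {"grip": 0,"tx": 0,"ty": 0.95,"tz": -2.76,"spin": 0}
    - {"grip": 0,"tx": 0,"ty": 0.95,"tz": -2.76,"spin": 0}
    - {"grip": 0,"tx": 0,"ty": 0.95,"tz": -2.76,"spin": 0}
    - {"grip": 0,"tx": 0,"ty": 0.95,"tz": -2.76,"spin": 0}
    - {"grip": 0,"tx": 0,"ty": 0.95,"tz": -2.76,"spin": 0}
    - {"grip": 0,"tx": 0,"ty": 0.95,"tz": -2.76,"spin": 0}
    - {"grip": 0,"tx": 0,"ty": 0.95,"tz": -2.76,"spin": 0}
    - {"grip": 0,"tx": 0,"ty": 0.95,"tz": -2.76,"spin": 0}
    - {"grip": 0,"tx": 0,"ty": 0.95,"tz": -2.76,"spin": 0}
    - {"grip": 0,"tx": 0,"ty": 0.95,"tz": -2.76,"spin": 0}
    - {"grip": 0,"tx": 0,"ty": 0.95,"tz": -2.76,"spin": 0}
    - {"grip": 0,"tx": 0,"ty": 0.95,"tz": -2.76,"spin": 0}
    - {"grip": 0,"tx": 0,"ty": 0.95,"tz": -2.76,"spin": 0}
    - {"grip": 0,"tx": 0,"ty": 0.95,"tz": -2.76,"spin": 0}
    - {"grip": 0,"tx": 0,"ty": 0.95,"tz": -2.76,"spin": 0}
    - {"grip": 0,"tx": 0,"ty": 0.95,"tz": -2.76,"spin": 0}
    - {"grip": 0,"tx": 0,"ty": 0.95,"tz": -2.76,"spin": 0}
    - {"grip": 0,"tx": 0,"ty": 0.95,"tz": -2.76,"spin": 0}

```text
time_s: 2.6
eef_pos: [0.4733, -0.0744, 0.3376]
tool_rot: [[-0.0, 0.988, -0.154], [-0.0, -0.154, -0.988], [-1.0, -0.0, 0.0]]
force: [1.0, 0.1, -0.1]
gripper_width: 0.0856
```

Request:
drive_tool:
  series:
    - {"grip": 0,"tx": 0,"ty": 0.94,"tz": -2.73,"spin": 0}
    - {"grip": 0,"tx": 0,"ty": 0.94,"tz": -2.73,"spin": 0}
    - {"grip": 0,"tx": 0,"ty": 0.94,"tz": -2.73,"spin": 0}
    - {"grip": 0,"tx": 0,"ty": 0.94,"tz": -2.73,"spin": 0}
    - {"grip": 0,"tx": 0,"ty": 0.94,"tz": -2.73,"spin": 0}
    - {"grip": 0,"tx": 0,"ty": 0,"tz": 0,"spin": 0}
    - {"grip": 0,"tx": 0,"ty": 0,"tz": 0,"spin": 0}

```text
time_s: 3.18
eef_pos: [0.5404, 0.0537, 0.3372]
tool_rot: [[-0.001, 0.989, -0.15], [0.001, -0.15, -0.989], [-1.0, -0.001, -0.001]]
force: [-0.2, -0.3, -0.5]
gripper_width: 0.0853
```

```bash
cat >> h.py <<'E'
def fray(f,u,v):
    h=f['color'].shape[0]; F=h/2/np.tan(np.radians(f['fov_y']/2))
    x,y=u-f['cx'],v-f['cy'];r=np.hypot(x,y);t=r/F
    return np.array(f['position']),np.array(f['orientation'])@np.array([x/r*np.sin(t),y/r*np.sin(t),np.cos(t)])
def fonz(f,u,v,z):
    p,d=fray(f,u,v); return p+d*(z-p[2])/d[2]
E
python3 - <<'E'
from h import *
f=grab('wrist','w1.png');np.save('w.npy',f,allow_pickle=True)
print(f['position'],np.round(f['orientation'],3).tolist(),f['fov_y'])
for c,s in blobs(f['color'],(0,140,60),(8,255,255)):print(c,s,fonz(f,*c,.2356))
for c,s in blobs(f['color'],(10,120,80),(30,255,255),40):print('brass',c,s,fonz(f,*c,.2))
print(ctrl.state()['eef_pos'],ctrl.state()['joint_pos'])
E
```

```text
[0.55129096 0.12646832 0.49171107] [[0.989, -0.143, -0.044], [-0.15, -0.947, -0.286], [-0.001, 0.289, -0.957]] 65.70646984690485
[278.4, 178.1] [263, 168, 32, 27, 455] [0.54438914 0.07592814 0.2356    ]
[279.8, 204.9] [271, 197, 19, 17, 253] [0.54218746 0.05364489 0.2356    ]
brass [451.6, 41.5] [445, 35, 14, 14, 170] [0.73099045 0.18264459 0.2       ]
brass [457.0, 79.6] [450, 73, 15, 14, 173] [0.73105962 0.14399686 0.2       ]
brass [460.6, 118.2] [454, 112, 14, 14, 170] [0.73096675 0.10539695 0.2       ]
brass [462.6, 156.4] [456, 150, 14, 14, 164] [0.73099412 0.06672353 0.2       ]
brass [279.1, 197.3] [267, 181, 27, 40, 546] [0.54136478 0.05086811 0.2       ]
brass [463.0, 193.2] [457, 187, 13, 14, 154] [0.73102458 0.02803723 0.2       ]
brass [462.1, 227.9] [456, 222, 13, 13, 143] [ 0.73116804 -0.01073032  0.2       ]
brass [278.5, 251.2] [267, 236, 24, 37, 501] [ 0.53270135 -0.00295572  0.2       ]
brass [319.5, 262.0] [312, 252, 16, 20, 219] [ 0.57144225 -0.02110401  0.2       ]
brass [460.0, 259.8] [454, 254, 13, 13, 132] [ 0.73116667 -0.04927687  0.2       ]
brass [457.2, 289.1] [452, 283, 12, 13, 120] [ 0.73134808 -0.08819998  0.2       ]
brass [277.7, 303.7] [265, 287, 26, 37, 585] [ 0.52272793 -0.06369161  0.2       ]
brass [454.3, 313.5] [449, 310, 11, 8, 66] [ 0.73177427 -0.12411424  0.2       ]
[0.54022257 0.05204733 0.33721901] [ 17.8929192   17.12210779 -38.38439176  88.14311833  10.73940844
  78.5525046  -30.17042685]
```

View pics/w1.png

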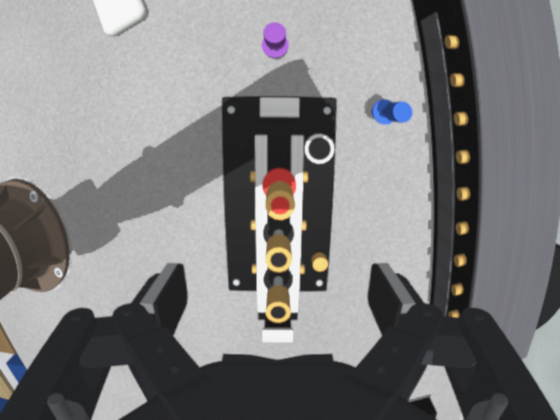

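The wrist view shows the red disc at (280,205), straight between the open jaws. The mates are at (278,259) and (278,312), and the rack is aligned with the tool. Descending.

Request:
drive_tool:
  series:
    - {"grip": 0,"tx": 1.5,"ty": 0.15,"tz": -0.1,"spin": 0}
    - {"grip": 0,"tx": 1.5,"ty": 0,"tz": 0,"spin": 0}
    - {"grip": 0,"tx": 1.5,"ty": 0,"tz": 0,"spin": 0}
    - {"grip": 0,"tx": 1.5,"ty": 0,"tz": 0,"spin": 0}
    - {"grip": 0,"tx": 1.5,"ty": 0,"tz": 0,"spin": 0}
    - {"grip": 0,"tx": 1.5,"ty": 0,"tz": 0,"spin": 0}
    - {"grip": 0,"tx": 1.5,"ty": 0,"tz": 0,"spin": 0}
    - {"grip": 0,"tx": 1.2,"ty": 0,"tz": 0,"spin": 0}
    - {"grip": 0,"tx": 0.8,"ty": 0,"tz": 0,"spin": 0}
    - {"grip": 0,"tx": 0.4,"ty": 0,"tz": 0,"spin": 0}
    - {"grip": 0,"tx": 0,"ty": 0,"tz": 0,"spin": 0}
    - {"grip": 0,"tx": 0,"ty": 0,"tz": 0,"spin": 0}
    - {"grip": 0,"tx": 0,"ty": 0,"tz": 0,"spin": 0}
    - {"grip": 0,"tx": 0,"ty": 0,"tz": 0,"spin": 0}

```text
time_s: 4.4
eef_pos: [0.5425, 0.0528, 0.2096]
tool_rot: [[0.001, 0.988, -0.154], [0.0, -0.154, -0.988], [-1.0, 0.001, -0.0]]
force: [-0.6, 0.5, -0.2]
gripper_width: 0.0856
```

Run:
```python
from h import *
f=grab('wrist','w2.png')
for c,s in blobs(f['color'],(0,140,60),(8,255,255)):print(c,s,fonz(f,*c,.2356))
for i in range(4):print(ctrl.state()['eef_pos'],ctrl.state()['force']); optics.grab_frame('top')
```

```text
[275.9, 216.2] [250, 198, 53, 43, 1310] [0.54657955 0.08449128 0.2356    ]
[278.2, 278.1] [262, 264, 34, 29, 782] [0.54307288 0.05549135 0.2356    ]
[0.54247093 0.05287737 0.20945217] [0.48903516 0.73651257 0.57032157]
[0.54236288 0.05287557 0.20931982] [0.564621   0.0522913  0.55471473]
[0.54228977 0.05287679 0.20920312] [-0.20356893  0.43576413 -0.54261814]
[0.54225373 0.05283936 0.20908372] [ 0.33344814  0.21125356 -0.09371311]
```

View pics/w2.png

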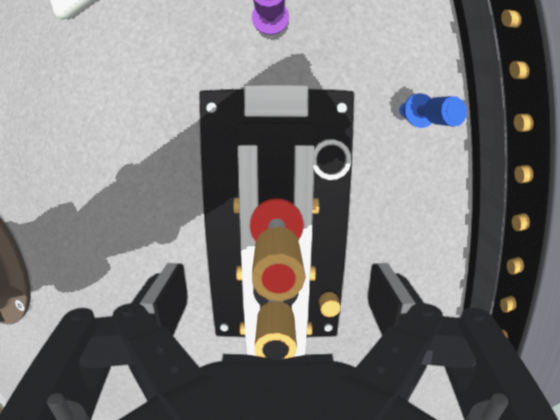

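The red head is at (278,278), centred between pads at about 166 and 391, with the collar visible at (276,222). I'll nudge 2 mm along the bar and close.

Request:
drive_tool:
  series:
    - {"grip": 0,"tx": 0,"ty": 0,"tz": -0.2,"spin": 0}
    - {"grip": 1,"tx": 0,"ty": 0,"tz": 0,"spin": 0}
    - {"grip": 1,"tx": 0,"ty": 0,"tz": 0,"spin": 0}
    - {"grip": 1,"tx": 0,"ty": 0,"tz": 0,"spin": 0}
    - {"grip": 1,"tx": 0,"ty": 0,"tz": 0,"spin": 0}
    - {"grip": 1,"tx": 0,"ty": 0,"tz": 0,"spin": 0}
    - {"grip": 1,"tx": 0,"ty": 0,"tz": 0,"spin": 0}
    - {"grip": 1,"tx": 0,"ty": 0,"tz": 0,"spin": 0}
    - {"grip": 1,"tx": 0,"ty": 0,"tz": 0,"spin": 0}
    - {"grip": 1,"tx": 0,"ty": 0,"tz": 0,"spin": 0}
    - {"grip": 1,"tx": 0,"ty": 0,"tz": 0,"spin": 0}
    - {"grip": 1,"tx": 0,"ty": 0,"tz": 0,"spin": 0}
    - {"grip": 1,"tx": 0,"ty": 0,"tz": 0,"spin": 0}

```text
time_s: 5.73
eef_pos: [0.5425, 0.0548, 0.2088]
tool_rot: [[0.0, 0.988, -0.154], [-0.0, -0.154, -0.988], [-1.0, 0.0, 0.0]]
force: [-0.4, -1.3, 1.0]
gripper_width: 0.0232
```

Request:
drive_tool:
  series:
    - {"grip": 1,"tx": 0.05,"ty": 0,"tz": 0,"spin": 0}
    - {"grip": 1,"tx": 0.05,"ty": 0,"tz": 0,"spin": 0}
    - {"grip": 1,"tx": 0.05,"ty": 0,"tz": 0,"spin": 0}
    - {"grip": 1,"tx": 0.05,"ty": 0,"tz": 0,"spin": 0}
    - {"grip": 1,"tx": 0,"ty": 0,"tz": 0,"spin": 0}
    - {"grip": 1,"tx": 0,"ty": 0,"tz": 0,"spin": 0}

```text
time_s: 6.23
eef_pos: [0.5428, 0.055, 0.2074]
tool_rot: [[0.001, 0.988, -0.153], [0.0, -0.153, -0.988], [-1.0, 0.001, -0.0]]
force: [-0.1, -0.2, 6.1]
gripper_width: 0.023
```

Request:
drive_tool:
  series:
    - {"grip": 1,"tx": 0.05,"ty": 0,"tz": 0,"spin": 0}
    - {"grip": 1,"tx": 0.05,"ty": 0,"tz": 0,"spin": 0}
    - {"grip": 1,"tx": 0.05,"ty": 0,"tz": 0,"spin": 0}
    - {"grip": 1,"tx": 0.05,"ty": 0,"tz": 0,"spin": 0}
    - {"grip": 1,"tx": 0,"ty": 0,"tz": 0,"spin": 0}
    - {"grip": 1,"tx": 0,"ty": 0,"tz": 0,"spin": 0}

```text
time_s: 6.73
eef_pos: [0.543, 0.0551, 0.2057]
tool_rot: [[0.002, 0.988, -0.153], [0.0, -0.153, -0.988], [-1.0, 0.002, -0.0]]
force: [-0.2, -0.2, 8.3]
gripper_width: 0.0229
```

Request:
drive_tool:
  series:
    - {"grip": 1,"tx": 0.05,"ty": 0,"tz": 0,"spin": 0}
    - {"grip": 1,"tx": 0.05,"ty": 0,"tz": 0,"spin": 0}
    - {"grip": 1,"tx": 0.05,"ty": 0,"tz": 0,"spin": 0}
    - {"grip": 1,"tx": 0.05,"ty": 0,"tz": 0,"spin": 0}
    - {"grip": 1,"tx": 0,"ty": 0,"tz": 0,"spin": 0}
    - {"grip": 1,"tx": 0,"ty": 0,"tz": 0,"spin": 0}

```text
time_s: 7.23
eef_pos: [0.5419, 0.0544, 0.2018]
tool_rot: [[-0.002, 0.988, -0.154], [-0.0, -0.154, -0.988], [-1.0, -0.002, 0.0]]
force: [0.7, 0.0, -7.9]
gripper_width: 0.0229
```

Request:
drive_tool:
  series:
    - {"grip": 1,"tx": 0.05,"ty": 0,"tz": 0,"spin": 0}
    - {"grip": 1,"tx": 0.05,"ty": 0,"tz": 0,"spin": 0}
    - {"grip": 1,"tx": 0.05,"ty": 0,"tz": 0,"spin": 0}
    - {"grip": 1,"tx": 0,"ty": 0,"tz": 0,"spin": 0}
    - {"grip": 1,"tx": 0,"ty": 0,"tz": 0,"spin": 0}

```text
time_s: 7.65
eef_pos: [0.542, 0.0547, 0.201]
tool_rot: [[-0.001, 0.988, -0.153], [-0.0, -0.153, -0.988], [-1.0, -0.001, 0.0]]
force: [-0.2, 0.2, -7.9]
gripper_width: 0.0229
```

It has snapped through: the force flipped to a downward drag. Following it down to the stop.

Request:
drive_tool:
  series:
    - {"grip": 1,"tx": 0.05,"ty": 0,"tz": 0,"spin": 0}
    - {"grip": 1,"tx": 0.05,"ty": 0,"tz": 0,"spin": 0}
    - {"grip": 1,"tx": 0.05,"ty": 0,"tz": 0,"spin": 0}
    - {"grip": 1,"tx": 0.05,"ty": 0,"tz": 0,"spin": 0}
    - {"grip": 1,"tx": 0,"ty": 0,"tz": 0,"spin": 0}
    - {"grip": 1,"tx": 0,"ty": 0,"tz": 0,"spin": 0}

```text
time_s: 8.15
eef_pos: [0.5426, 0.0548, 0.1995]
tool_rot: [[0.0, 0.988, -0.153], [-0.0, -0.153, -0.988], [-1.0, 0.0, -0.0]]
force: [-0.8, -0.4, -3.4]
gripper_width: 0.0231
```

Request:
drive_tool:
  series:
    - {"grip": 1,"tx": 0.05,"ty": 0,"tz": 0,"spin": 0}
    - {"grip": 1,"tx": 0.05,"ty": 0,"tz": 0,"spin": 0}
    - {"grip": 1,"tx": 0,"ty": 0,"tz": 0,"spin": 0}
    - {"grip": 1,"tx": 0,"ty": 0,"tz": 0,"spin": 0}

```text
time_s: 8.48
eef_pos: [0.5425, 0.0548, 0.1983]
tool_rot: [[0.0, 0.988, -0.154], [-0.0, -0.154, -0.988], [-1.0, 0.0, -0.0]]
force: [0.4, 0.3, -3.6]
gripper_width: 0.0228
```

Request:
drive_tool:
  series:
    - {"grip": 1,"tx": 0.05,"ty": 0,"tz": 0,"spin": 0}
    - {"grip": 1,"tx": 0.05,"ty": 0,"tz": 0,"spin": 0}
    - {"grip": 1,"tx": 0,"ty": 0,"tz": 0,"spin": 0}
    - {"grip": 1,"tx": 0,"ty": 0,"tz": 0,"spin": 0}

```text
time_s: 8.82
eef_pos: [0.5424, 0.0547, 0.1973]
tool_rot: [[-0.0, 0.988, -0.153], [-0.0, -0.153, -0.988], [-1.0, -0.0, 0.0]]
force: [0.7, -0.0, -2.4]
gripper_width: 0.023
```

Request:
drive_tool:
  series:
    - {"grip": 1,"tx": 0.05,"ty": 0,"tz": 0,"spin": 0}
    - {"grip": 1,"tx": 0.05,"ty": 0,"tz": 0,"spin": 0}
    - {"grip": 1,"tx": 0,"ty": 0,"tz": 0,"spin": 0}
    - {"grip": 1,"tx": 0,"ty": 0,"tz": 0,"spin": 0}

```text
time_s: 9.15
eef_pos: [0.5424, 0.0548, 0.1963]
tool_rot: [[-0.0, 0.988, -0.154], [-0.0, -0.154, -0.988], [-1.0, -0.0, 0.0]]
force: [-1.0, 0.1, -2.8]
gripper_width: 0.0229
```

Request:
drive_tool:
  series:
    - {"grip": 1,"tx": 0.05,"ty": 0,"tz": 0,"spin": 0}
    - {"grip": 1,"tx": 0.05,"ty": 0,"tz": 0,"spin": 0}
    - {"grip": 1,"tx": 0,"ty": 0,"tz": 0,"spin": 0}
    - {"grip": 1,"tx": 0,"ty": 0,"tz": 0,"spin": 0}

```text
time_s: 9.48
eef_pos: [0.5424, 0.0548, 0.1953]
tool_rot: [[-0.0, 0.988, -0.153], [-0.0, -0.153, -0.988], [-1.0, -0.0, 0.0]]
force: [-0.4, -0.4, -3.1]
gripper_width: 0.0227
```

Request:
drive_tool:
  series:
    - {"grip": 1,"tx": 0.05,"ty": 0,"tz": 0,"spin": 0}
    - {"grip": 1,"tx": 0.05,"ty": 0,"tz": 0,"spin": 0}
    - {"grip": 1,"tx": 0,"ty": 0,"tz": 0,"spin": 0}
    - {"grip": 1,"tx": 0,"ty": 0,"tz": 0,"spin": 0}

```text
time_s: 9.82
eef_pos: [0.5424, 0.0548, 0.1943]
tool_rot: [[0.0, 0.988, -0.153], [-0.0, -0.153, -0.988], [-1.0, 0.0, 0.0]]
force: [-0.6, -0.5, -2.8]
gripper_width: 0.0229
```

Request:
drive_tool:
  series:
    - {"grip": 1,"tx": 0.05,"ty": 0,"tz": 0,"spin": 0}
    - {"grip": 1,"tx": 0.05,"ty": 0,"tz": 0,"spin": 0}
    - {"grip": 1,"tx": 0,"ty": 0,"tz": 0,"spin": 0}
    - {"grip": 1,"tx": 0,"ty": 0,"tz": 0,"spin": 0}

```text
time_s: 10.15
eef_pos: [0.5425, 0.0551, 0.1937]
tool_rot: [[0.001, 0.988, -0.153], [0.0, -0.153, -0.988], [-1.0, 0.001, -0.0]]
force: [-0.8, 1.2, 3.6]
gripper_width: 0.0228
```

Request:
drive_tool:
  series:
    - {"grip": 1,"tx": 0.05,"ty": 0,"tz": 0,"spin": 0}
    - {"grip": 1,"tx": 0.03,"ty": 0,"tz": 0,"spin": 0}
    - {"grip": 1,"tx": 0,"ty": 0,"tz": 0,"spin": 0}
    - {"grip": 1,"tx": 0,"ty": 0,"tz": 0,"spin": 0}
    - {"grip": 1,"tx": 0,"ty": 0,"tz": 0,"spin": 0}

```text
time_s: 10.57
eef_pos: [0.5426, 0.0552, 0.1932]
tool_rot: [[0.001, 0.988, -0.153], [0.0, -0.153, -0.988], [-1.0, 0.001, -0.0]]
force: [-3.1, 1.0, 6.9]
gripper_width: 0.0226
```

Home on the stop at z≈0.1935, 15 mm down. Now pulling up in small steps through the play.

Request:
drive_tool:
  series:
    - {"grip": 1,"tx": -0.05,"ty": 0,"tz": 0,"spin": 0}
    - {"grip": 1,"tx": -0.05,"ty": 0,"tz": 0,"spin": 0}
    - {"grip": 1,"tx": -0.05,"ty": 0,"tz": 0,"spin": 0}
    - {"grip": 1,"tx": -0.05,"ty": 0,"tz": 0,"spin": 0}
    - {"grip": 1,"tx": -0.05,"ty": 0,"tz": 0,"spin": 0}
    - {"grip": 1,"tx": 0,"ty": 0,"tz": 0,"spin": 0}
    - {"grip": 1,"tx": 0,"ty": 0,"tz": 0,"spin": 0}

```text
time_s: 11.15
eef_pos: [0.5423, 0.0545, 0.1946]
tool_rot: [[-0.001, 0.988, -0.154], [-0.0, -0.154, -0.988], [-1.0, -0.001, 0.0]]
force: [-0.3, 0.2, -2.1]
gripper_width: 0.0228
```

Request:
drive_tool:
  series:
    - {"grip": 1,"tx": -0.05,"ty": 0,"tz": 0,"spin": 0}
    - {"grip": 1,"tx": -0.05,"ty": 0,"tz": 0,"spin": 0}
    - {"grip": 1,"tx": 0,"ty": 0,"tz": 0,"spin": 0}
    - {"grip": 1,"tx": 0,"ty": 0,"tz": 0,"spin": 0}

```text
time_s: 11.48
eef_pos: [0.5424, 0.0547, 0.196]
tool_rot: [[-0.0, 0.988, -0.153], [-0.0, -0.153, -0.988], [-1.0, -0.0, 0.0]]
force: [0.8, 0.3, -2.6]
gripper_width: 0.0229
```

Request:
drive_tool:
  series:
    - {"grip": 1,"tx": -0.05,"ty": 0,"tz": 0,"spin": 0}
    - {"grip": 1,"tx": -0.05,"ty": 0,"tz": 0,"spin": 0}
    - {"grip": 1,"tx": 0,"ty": 0,"tz": 0,"spin": 0}
    - {"grip": 1,"tx": 0,"ty": 0,"tz": 0,"spin": 0}

```text
time_s: 11.82
eef_pos: [0.5424, 0.0548, 0.197]
tool_rot: [[0.0, 0.988, -0.153], [-0.0, -0.153, -0.988], [-1.0, 0.0, 0.0]]
force: [-0.3, 0.3, -2.8]
gripper_width: 0.0232
```

Request:
drive_tool:
  series:
    - {"grip": 1,"tx": -0.05,"ty": 0,"tz": 0,"spin": 0}
    - {"grip": 1,"tx": -0.05,"ty": 0,"tz": 0,"spin": 0}
    - {"grip": 1,"tx": -0.05,"ty": 0,"tz": 0,"spin": 0}
    - {"grip": 1,"tx": 0,"ty": 0,"tz": 0,"spin": 0}
    - {"grip": 1,"tx": 0,"ty": 0,"tz": 0,"spin": 0}

```text
time_s: 12.23
eef_pos: [0.5424, 0.0548, 0.1985]
tool_rot: [[0.0, 0.988, -0.153], [-0.0, -0.153, -0.988], [-1.0, 0.0, -0.0]]
force: [0.1, -0.3, -2.5]
gripper_width: 0.023
```

Request:
drive_tool:
  series:
    - {"grip": 1,"tx": -0.05,"ty": 0,"tz": 0,"spin": 0}
    - {"grip": 1,"tx": -0.05,"ty": 0,"tz": 0,"spin": 0}
    - {"grip": 1,"tx": 0,"ty": 0,"tz": 0,"spin": 0}
    - {"grip": 1,"tx": 0,"ty": 0,"tz": 0,"spin": 0}

```text
time_s: 12.57
eef_pos: [0.5424, 0.0548, 0.1995]
tool_rot: [[0.0, 0.988, -0.153], [-0.0, -0.153, -0.988], [-1.0, 0.0, 0.0]]
force: [0.5, 0.6, -2.3]
gripper_width: 0.0229
```

Request:
drive_tool:
  series:
    - {"grip": 1,"tx": -0.05,"ty": 0,"tz": 0,"spin": 0}
    - {"grip": 1,"tx": -0.02,"ty": 0,"tz": 0,"spin": 0}
    - {"grip": 1,"tx": 0,"ty": 0,"tz": 0,"spin": 0}
    - {"grip": 1,"tx": 0,"ty": 0,"tz": 0,"spin": 0}

```text
time_s: 12.9
eef_pos: [0.5423, 0.0547, 0.2]
tool_rot: [[-0.0, 0.988, -0.153], [-0.0, -0.153, -0.988], [-1.0, -0.0, 0.0]]
force: [0.7, -0.0, -4.6]
gripper_width: 0.0224
```

Request:
drive_tool:
  series:
    - {"grip": 1,"tx": -0.05,"ty": 0,"tz": 0,"spin": 0}
    - {"grip": 1,"tx": -0.02,"ty": 0,"tz": 0,"spin": 0}
    - {"grip": 1,"tx": 0,"ty": 0,"tz": 0,"spin": 0}
    - {"grip": 1,"tx": 0,"ty": 0,"tz": 0,"spin": 0}

```text
time_s: 13.23
eef_pos: [0.5422, 0.0547, 0.2007]
tool_rot: [[-0.0, 0.988, -0.153], [-0.0, -0.153, -0.988], [-1.0, -0.0, 0.0]]
force: [-0.9, 0.1, -6.3]
gripper_width: 0.0228
```

Request:
drive_tool:
  series:
    - {"grip": 1,"tx": -0.05,"ty": 0,"tz": 0,"spin": 0}
    - {"grip": 1,"tx": -0.03,"ty": 0,"tz": 0,"spin": 0}
    - {"grip": 1,"tx": 0,"ty": 0,"tz": 0,"spin": 0}

```text
time_s: 13.48
eef_pos: [0.5421, 0.0546, 0.2014]
tool_rot: [[-0.001, 0.988, -0.154], [-0.0, -0.154, -0.988], [-1.0, -0.001, 0.0]]
force: [0.9, 0.0, -9.8]
gripper_width: 0.0231
```

Request:
drive_tool:
  series:
    - {"grip": 1,"tx": -0.02,"ty": 0,"tz": 0,"spin": 0}
    - {"grip": 1,"tx": 0,"ty": 0,"tz": 0,"spin": 0}
    - {"grip": 1,"tx": 0,"ty": 0,"tz": 0,"spin": 0}
    - {"grip": 1,"tx": 0,"ty": 0,"tz": 0,"spin": 0}

```text
time_s: 13.82
eef_pos: [0.5422, 0.0547, 0.2017]
tool_rot: [[-0.0, 0.988, -0.153], [-0.0, -0.153, -0.988], [-1.0, -0.0, 0.0]]
force: [-0.1, 0.2, -10.4]
gripper_width: 0.0227
```

Request:
drive_tool:
  series:
    - {"grip": 1,"tx": 0,"ty": 0,"tz": 0,"spin": 0}
    - {"grip": 1,"tx": 0,"ty": 0,"tz": 0,"spin": 0}
    - {"grip": 1,"tx": 0,"ty": 0,"tz": 0,"spin": 0}
    - {"grip": 1,"tx": 0,"ty": 0,"tz": 0,"spin": 0}

```text
time_s: 14.15
eef_pos: [0.5423, 0.0548, 0.2018]
tool_rot: [[-0.0, 0.988, -0.153], [-0.0, -0.153, -0.988], [-1.0, -0.0, 0.0]]
force: [0.3, 0.6, -10.4]
gripper_width: 0.0228
```

Request:
drive_tool:
  series:
    - {"grip": 1,"tx": 0,"ty": 0,"tz": 0,"spin": 0}
    - {"grip": 1,"tx": 0,"ty": 0,"tz": 0,"spin": 0}
    - {"grip": 1,"tx": 0,"ty": 0,"tz": 0,"spin": 0}
    - {"grip": 1,"tx": 0,"ty": 0,"tz": 0,"spin": 0}

```text
time_s: 14.48
eef_pos: [0.5423, 0.0548, 0.2019]
tool_rot: [[-0.0, 0.988, -0.153], [-0.0, -0.153, -0.988], [-1.0, -0.0, 0.0]]
force: [-0.2, 0.0, -10.8]
gripper_width: 0.023
```

Request:
drive_tool:
  series:
    - {"grip": 1,"tx": 0,"ty": 0,"tz": 0,"spin": 0}
    - {"grip": 1,"tx": 0,"ty": 0,"tz": 0,"spin": 0}
    - {"grip": 1,"tx": 0,"ty": 0,"tz": 0,"spin": 0}
    - {"grip": 1,"tx": 0,"ty": 0,"tz": 0,"spin": 0}

```text
time_s: 14.82
eef_pos: [0.5424, 0.0548, 0.2019]
tool_rot: [[-0.0, 0.988, -0.154], [-0.0, -0.154, -0.988], [-1.0, 0.0, 0.0]]
force: [-0.3, 0.6, -11.3]
gripper_width: 0.0229
```

Held about 10.5–11 N steadily for over 1 s. That includes the spindle's 2.5 N weight, so I'll raise it slightly to about 12 N for another second, so the net pull on the catch is near 10 N too.

Request:
drive_tool:
  series:
    - {"grip": 1,"tx": -0.02,"ty": 0,"tz": 0,"spin": 0}
    - {"grip": 1,"tx": 0,"ty": 0,"tz": 0,"spin": 0}
    - {"grip": 1,"tx": 0,"ty": 0,"tz": 0,"spin": 0}
    - {"grip": 1,"tx": 0,"ty": 0,"tz": 0,"spin": 0}
    - {"grip": 1,"tx": 0,"ty": 0,"tz": 0,"spin": 0}
    - {"grip": 1,"tx": 0,"ty": 0,"tz": 0,"spin": 0}
    - {"grip": 1,"tx": 0,"ty": 0,"tz": 0,"spin": 0}

```text
time_s: 15.4
eef_pos: [0.5424, 0.0548, 0.2021]
tool_rot: [[-0.0, 0.988, -0.153], [-0.0, -0.153, -0.988], [-1.0, -0.0, 0.0]]
force: [-0.3, -0.2, -11.2]
gripper_width: 0.0231
```

Request:
drive_tool:
  series:
    - {"grip": 1,"tx": 0,"ty": 0,"tz": 0,"spin": 0}
    - {"grip": 1,"tx": 0,"ty": 0,"tz": 0,"spin": 0}
    - {"grip": 1,"tx": 0,"ty": 0,"tz": 0,"spin": 0}
    - {"grip": 1,"tx": 0,"ty": 0,"tz": 0,"spin": 0}
    - {"grip": 1,"tx": 0,"ty": 0,"tz": 0,"spin": 0}
    - {"grip": 1,"tx": 0,"ty": 0,"tz": 0,"spin": 0}
    - {"grip": 1,"tx": 0,"ty": 0,"tz": 0,"spin": 0}

```text
time_s: 15.98
eef_pos: [0.5424, 0.0547, 0.2021]
tool_rot: [[-0.0, 0.988, -0.153], [-0.0, -0.153, -0.988], [-1.0, -0.0, 0.0]]
force: [0.2, 0.2, -12.4]
gripper_width: 0.0229
```

Request:
drive_tool:
  series:
    - {"grip": 1,"tx": 0.05,"ty": 0,"tz": 0,"spin": 0}
    - {"grip": 1,"tx": 0.05,"ty": 0,"tz": 0,"spin": 0}
    - {"grip": 1,"tx": 0.05,"ty": 0,"tz": 0,"spin": 0}
    - {"grip": 1,"tx": 0.05,"ty": 0,"tz": 0,"spin": 0}
    - {"grip": 1,"tx": 0.05,"ty": 0,"tz": 0,"spin": 0}
    - {"grip": 1,"tx": 0.05,"ty": 0,"tz": 0,"spin": 0}
    - {"grip": 1,"tx": 0.05,"ty": 0,"tz": 0,"spin": 0}
    - {"grip": 1,"tx": 0.05,"ty": 0,"tz": 0,"spin": 0}
    - {"grip": 1,"tx": 0.05,"ty": 0,"tz": 0,"spin": 0}
    - {"grip": 1,"tx": 0.05,"ty": 0,"tz": 0,"spin": 0}
    - {"grip": 1,"tx": 0.05,"ty": 0,"tz": 0,"spin": 0}
    - {"grip": 1,"tx": 0.05,"ty": 0,"tz": 0,"spin": 0}
    - {"grip": 1,"tx": 0.05,"ty": 0,"tz": 0,"spin": 0}
    - {"grip": 1,"tx": 0.05,"ty": 0,"tz": 0,"spin": 0}
    - {"grip": 1,"tx": 0.05,"ty": 0,"tz": 0,"spin": 0}
    - {"grip": 1,"tx": 0,"ty": 0,"tz": 0,"spin": 0}
    - {"grip": 1,"tx": 0,"ty": 0,"tz": 0,"spin": 0}

```text
time_s: 17.4
eef_pos: [0.5424, 0.0547, 0.1946]
tool_rot: [[0.0, 0.988, -0.153], [-0.0, -0.153, -0.988], [-1.0, 0.0, 0.0]]
force: [-1.0, -0.0, -3.0]
gripper_width: 0.0229
```

Request:
drive_tool:
  series:
    - {"grip": 1,"tx": 0.05,"ty": 0,"tz": 0,"spin": 0}
    - {"grip": 1,"tx": 0.05,"ty": 0,"tz": 0,"spin": 0}
    - {"grip": 1,"tx": 0.02,"ty": 0,"tz": 0,"spin": 0}
    - {"grip": 1,"tx": 0,"ty": 0,"tz": 0,"spin": 0}
    - {"grip": 1,"tx": 0,"ty": 0,"tz": 0,"spin": 0}

```text
time_s: 17.82
eef_pos: [0.5425, 0.055, 0.1937]
tool_rot: [[0.0, 0.988, -0.153], [0.0, -0.153, -0.988], [-1.0, 0.0, -0.0]]
force: [-0.8, 1.1, 2.7]
gripper_width: 0.0231
```

On the stop again with a light press. Opening and retreating straight up.

Request:
drive_tool:
  series:
    - {"grip": 0,"tx": 0,"ty": 0,"tz": 0,"spin": 0}
    - {"grip": 0,"tx": 0,"ty": 0,"tz": 0,"spin": 0}
    - {"grip": 0,"tx": 0,"ty": 0,"tz": 0,"spin": 0}
    - {"grip": 0,"tx": 0,"ty": 0,"tz": 0,"spin": 0}
    - {"grip": 0,"tx": 0,"ty": 0,"tz": 0,"spin": 0}
    - {"grip": 0,"tx": 0,"ty": 0,"tz": 0,"spin": 0}
    - {"grip": 0,"tx": 0,"ty": 0,"tz": 0,"spin": 0}
    - {"grip": 0,"tx": 0,"ty": 0,"tz": 0,"spin": 0}
    - {"grip": 0,"tx": 0,"ty": 0,"tz": 0,"spin": 0}
    - {"grip": 0,"tx": 0,"ty": 0,"tz": 0,"spin": 0}
    - {"grip": 0,"tx": 0,"ty": 0,"tz": 0,"spin": 0}
    - {"grip": 0,"tx": 0,"ty": 0,"tz": 0,"spin": 0}

```text
time_s: 18.82
eef_pos: [0.5424, 0.0548, 0.1934]
tool_rot: [[0.0, 0.988, -0.153], [-0.0, -0.153, -0.988], [-1.0, 0.0, 0.0]]
force: [0.2, 0.3, -0.4]
gripper_width: 0.0855
```

Request:
drive_tool:
  series:
    - {"grip": 0,"tx": -0.5,"ty": 0,"tz": 0,"spin": 0}
    - {"grip": 0,"tx": -1,"ty": 0,"tz": 0,"spin": 0}
    - {"grip": 0,"tx": -1.5,"ty": 0,"tz": 0,"spin": 0}
    - {"grip": 0,"tx": -1.5,"ty": 0,"tz": 0,"spin": 0}
    - {"grip": 0,"tx": -1.5,"ty": 0,"tz": 0,"spin": 0}
    - {"grip": 0,"tx": -1.5,"ty": 0,"tz": 0,"spin": 0}
    - {"grip": 0,"tx": -1.5,"ty": 0,"tz": 0,"spin": 0}
    - {"grip": 0,"tx": -1.5,"ty": 0,"tz": 0,"spin": 0}
    - {"grip": 0,"tx": -1.5,"ty": 0,"tz": 0,"spin": 0}
    - {"grip": 0,"tx": -1.5,"ty": 0,"tz": 0,"spin": 0}
    - {"grip": 0,"tx": -1,"ty": 0,"tz": 0,"spin": 0}
    - {"grip": 0,"tx": 0,"ty": 0,"tz": 0,"spin": 0}
    - {"grip": 0,"tx": 0,"ty": 0,"tz": 0,"spin": 0}

```text
time_s: 19.9
eef_pos: [0.5426, 0.0549, 0.3389]
tool_rot: [[0.001, 0.988, -0.153], [-0.0, -0.153, -0.988], [-1.0, 0.001, -0.0]]
force: [0.3, -1.2, -1.2]
gripper_width: 0.0856
```

Run:
```python
from h import *
f=grab('wrist','w3.png');a=grab('scene','s3.png')
for c,s in blobs(f['color'],(0,140,60),(8,255,255)):print(c,s)
for c,s in blobs(a['color'],(0,140,60),(8,255,255)):print('scene',c,s)
print(ctrl.state()['eef_pos'],ctrl.state()['force'],ctrl.state()['time_s'])
p=cv2.resize(a['color'][140:280,210:350][:,:,::-1],(400,400),interpolation=2);q=cv2.resize(f['color'][80:360,140:420][:,:,::-1],(400,400))
cv2.imwrite('pics/c3.png',np.hstack([p,q]))
```

```text
[276.2, 175.0] [261, 165, 31, 25, 392]
[276.2, 198.4] [268, 191, 18, 16, 226]
scene [299.7, 186.1] [294, 182, 13, 8, 62]
scene [106.4, 310.7] [92, 298, 31, 28, 314]
[0.54201555 0.05458392 0.33761619] [ 0.38938862 -0.69364244 -0.35190098] 20.0
```

View pics/c3.png

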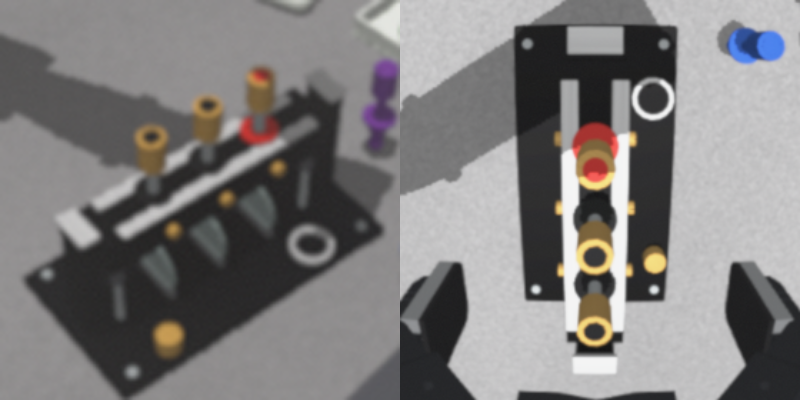

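The three heads now stand level: crop tops at (151,130), (207,103) and (261,75), evenly stepped. The red collar sits on the rails and the bystanders have not moved. Handing in.

```bash
python3 -c "
from plant import ctrl
print(ctrl.close_job())"
```

```text
the job is handed in; nothing more can be done
None
```

The red-collared spindle is pressed fully home, held under the pull test, and has been released. I handed the job in at about 20 s of the 58 s allowed.

- **Press:** I pressed it straight down about 15 mm. It snapped through partway and came to rest on the stop rails. The highest press reading was 8.3 N, but force is only read at the end of each move call, so the peak at the snap itself was not seen.
- **Pull:** The catch took the load after about 6 mm of play. It held 10.4–11.3 N for over 1 s, then up to 12.4 N for about another second. Those readings include the spindle's own weight of about 2.5 N.
- **Release:** I eased it back onto the stop with a light press (2.7 N), opened the gripper and lifted straight up. The force then read zero within noise, about ±1 N.
- **Final picture:** The three heads stand level and the red collar is on the rails. The two other spindles and the bystanders in view look unmoved; I didn't measure their positions.
- **Disagreement:** The gripper reported 23 mm opening on the 26 mm head. The grip did not slip, so I left it.

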